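Lock a control unit in the programming dock and hold its boot button

TASK

The engine control unit sits in the bench programming dock: first swing the orange clamp lever of its socket block fully shut. Once it is shut (never while it is open), use the yellow stylus from the tool stand to reach through the yellow-collared hole and press the recessed red boot button fully down. Finish while holding: the program ends with the gripper still gripping the stylus, the stylus keeping the button down and the lever still shut; leave everything else where it is.

Things in the scene. Friction and masses are not known exactly. Their poses are not given: they have to be found in the camera images.
- dock: grey bench programming dock, fixed, 190 (x) x 300 mm (y), deck 36 mm above the bench; origin on the bench under its centre, z up. On its +y half an aluminium control unit (top 70 mm above the bench), then a black socket block (100 mm in x, y -25 to +10 mm, top 74 mm) with the lever; at its -y end (y -148 to -106, x -75 to +75 mm) a black control pod, top 58 mm, with the recessed button
- clamp_lever (a joint): angle of the orange U-shaped clamp lever, rad: 0 = fully shut (lying level towards the dock's -y side, arms over two black rests), pi/2 = straight up, 1.75 = fully open, leaning towards the control unit. Starts between 1.1 and 1.6. Stiff hinge (about 2 N at the bar moves it), no spring: it stays where it is left
- lever_bar (a point): centre of the lever's round cross bar: 10 mm thick, along the dock's x, 109 mm between the arms' middles (100 mm free between them), 62 mm from the hinge axis. When shut it lies 62 mm to the -y side of the hinge and 60 mm above the bench, with 19 mm free between bar and deck
- lever_hinge (a point): point on the lever's hinge axis (along the dock's x), midway between the arms, 60 mm above the bench, at dock x 0, y -7.5 mm
- well_mouth (a point): centre of the rim of the round access hole in the top of the control pod, marked by a yellow collar: hole 14 mm wide, vertical, 58 mm above the bench, at dock x +30, y -127 mm. The red boot button lies at the bottom, its top 12 mm below the rim
- boot_plunger (a joint): how far the boot button is pressed, in m: 0 = up, 0.005 = fully down (its stop). Spring: 2.4 N to start, 5.4 N fully down; it springs back when let go
- boot_button: red button cap in the hole, 11 mm wide; origin at the centre of its top face; moves straight down when pressed
- stylus: stylus, 135 mm long, about 40 g; round yellow handle 13 mm thick (50 to 135 mm from the tip) with a black ring near its end, black shaft 6 mm thick (first 50 mm). Origin at its tip, z along it towards the handle. It stands upright, tip down, in one of the three holes of the tool stand, tip 16 mm above the bench, the handle's lower end resting on the stand's top
- stylus_grip (a point): point on the stylus' axis in the middle of the handle, 95 mm from its tip (111 mm above the bench at the start)
- stylus_tip (a point): the stylus' tip, same point as its origin
- stand: blue sheet-metal tool stand, fixed, 160 mm (its x) x 60 mm (its y), top plate 66 mm above the bench with three 8 mm holes in a row along its x at -50, 0 and +50 mm; stylus, screwdriver and hex driver stand in them in any order. To the left or the right of the dock. Origin on the bench under its centre
- tray: shallow steel parts tray, fixed, 150 x 100 x 22 mm, on the dock's other side. Origin under its centre
- screwdriver: red-handled screwdriver, 130 mm long, handle 22 mm thick with a black band, steel shaft, standing upright in one hole of the tool stand; bystander, leave alone. Origin at its tip
- hex_driver: T-handle hex driver, 122 mm tall, steel, with a black cross handle 64 mm long at the top, roughly across the row of holes, standing upright in one hole of the tool stand; bystander, leave alone. Origin at its tip
- socket0: steel socket, 26 mm across, 38 mm high, standing in the parts tray; bystander. Origin under its centre
- socket1: steel socket, 32 mm across, 40 mm high, standing in the parts tray; bystander. Origin under its centre
- oil_filter: blue oil filter canister, 76 mm across, 86 mm high, standing behind the dock; bystander. Origin under its centre
- carton: cardboard carton with a red band, 80 x 80 x 100 mm, behind the dock; bystander. Origin under its centre
- spray_can: green and silver spray can with white cap, 66 mm across, 192 mm high, behind the dock; bystander. Origin under its centre
- filter_wrench: steel band wrench for oil filters lying flat on the bench at the left rear, ring 89 mm across, 22 mm high, black handle reaching to 170 mm from the ring's centre; bystander. Origin under the ring's centre

How it is judged:
By the outcome, as a careful person would: the job done as asked, in the order asked, and still so for the second after the job is handed in, while the arm keeps its last pose, push and grip.
It also fails if it takes over 58 s, if anything falls off the work surface, if the arm or the gripper's body presses on something with over 40 N, if the wrist force passes 120 N, or if a joint passes its speed limit or range.

ROBOT

A 6-joint arm with a two-finger parallel gripper is mounted at the origin on the work surface. World frame = base frame: x ahead of the robot, y to its left, z up, the work surface at z = 0. Lengths are in m, angles in degrees, forces in N, time in s.
With the tool pointing down it reaches from about 0.35 to 0.875 m from the base axis. Payload 4.2 kg.
Tool frame: the origin (TCP) lies at the very end of the fingers, on their centre line; the grasp point (between the pads) lies 19 mm behind it; z points along the fingers, y is the direction in which the jaws open and shut (so a half turn about z gives the same grasp; the last joint's range is limited). The gripper opens to 87 mm and grips with 3 to 60 N. Pads are 19 mm wide; open, the fingers measure 117 mm over their backs; the gripper's body (75 mm by 190 mm) begins 51 mm behind the grasp point.
Start: joints at [-57.376, 22.042, 0.453, 0, -68.411, -14.817], TCP at [0.191, -0.595, 0.223] pointing down, gripper open.
Joint ranges: [-179.83, 179.83], [-69.29, 118.12], [-61.27, 80.66], [-181.25, 117.63], [-171.15, -9.14], [-177.46, 177.46]. Speed limits (degrees/s): [159.86, 159.86, 180, 180, 180, 180].

INTERFACE

Orientations are given as a 3x3 rotation matrix whose columns are the frame's x, y, z axes.
In Python, from station import r, imaging gives the robot as it stands. The module is installed in compiled form; this text tells all that it offers.
- The arm moves only by the tool move_arm, never from a script. Its argument "motion" is one flat list of numbers, 7 for each row, row after row: the shift along the tool's x, y, z in units of 40 mm (1.0 is 40 mm), then the turn, a rotation vector about the tool's x, y, z in units of 5 degrees (1.0 is 5 degrees), then the gripper's target within -1 to 1 (shut at 1, half-way at 0, fully open at -1). In form: [dx, dy, dz, wx, wy, wz, gripper, dx, dy, dz, wx, wy, wz, gripper, ...]. A call has 1 to 20 rows; each row is the pose to reach, as a shift and turn from the pose measured when the call began, along the tool's axes at that moment; what a row does not reach only later rows make up. A row lasts 1/12 s, in which the tool goes at most 41.7 mm and 7.16 degrees, less where a joint would pass 70% of its speed; a pose out of reach is approached as far as the arm can. A call with a gripper value outside its range is refused whole. The fingers move at their own pace and stop on an object; the grip force is fixed at half the most. Time passes only in rows, so rows that repeat a pose let the fingers close. It gives the time, the measured TCP pose, the force and the opening at its end, in the units of the state.
- r.sense(): the state, without advancing time (a new reading comes with each control period).
- imaging.capture(name): name is "scene" or "side" or "wrist"; returns the picture (400x640x3 uint8, blue, green, red); there is no depth.
- imaging.camera_params(name): a dict with "intrinsics" (3x3 intrinsics, pixels), "world_from_camera" (4x4, takes a point from camera to world coordinates). Camera axes: x right, y down, z forward; pixel columns grow to the right and rows downward; lengths in m; the calibration is good to about 2 mm. A picture is of the moment at which its call begins: read the wrist's pose just before it. camera_params takes no time and is no camera call; for the wrist camera it gives the pose at the moment of the call.
- r.finish_job(): hands the job in, once; it reports no verdict.
The state is a dict: "time_s": time; "joints": joint angles; "joint_velocities": joint speeds; "effort": joint torques, N m; "tcp_pos": TCP position; "ee_rot": TCP orientation; "wrist_force": force on the tool from outside, world axes, zero at the start; "moment": the same for the moment, N m; "gripper_width": opening from 0.0 (shut) to 1.0 (fully open).
Only numpy, scipy, OpenCV 4.12 (cv2) and the standard library are available. Lean on these libraries where they do the work, as an engineer would, in place of code of your own. Each camera call takes 0.05 s, during which the arm holds its last target.

## Working session

There is one attempt and no reset: what is moved stays moved. The work goes in short steps, Python scripts to look and compute and a tool call to move; the robot and the scene stay as the last step left them, time stands still between calls to the robot, and variables do not carry over. Pictures are saved under pics/ and viewed, and the job is handed in when it is done.

Besides the shell and the picture viewer there is one more tool, called after "Request:" by a JSON object that holds its "fn" and its "kwargs", one argument or row to a line. move_arm: Moves the arm, as the interface text tells. Its arguments: {"type":"object","properties":{"motion":{"type":"array","items":{"type":"number"}}},"required":["motion"]}

```bash
mkdir -p pics; ls; python3 - <<'E'
from station import r, imaging
import cv2
s=r.sense();print(s)
for n in("scene","side","wrist"):
    p=imaging.camera_params(n);print(n,p)
    cv2.imwrite(f"pics/{n}0.png",imaging.capture(n))
E
```

```text
pics
{'time_s': 0.0, 'joints': array([-5.73772393e+01,  2.20900424e+01,  3.80370060e-01, -3.02574320e-02,
       -6.84120222e+01, -1.48178466e+01]), 'joint_velocities': array([ 0.05160166, -0.05978697,  0.05797561,  0.01633771,  0.03397973,
        0.07987224]), 'effort': array([-7.32791377e-04, -3.90668321e+01,  1.87409377e+01,  4.21995968e+00,
        1.09868310e-02, -1.94239542e-04]), 'tcp_pos': array([ 0.19096148, -0.59447477,  0.22146794]), 'ee_rot': array([[-9.52162699e-01, -3.05590672e-01, -7.31437656e-04],
       [-3.05591540e-01,  9.52160487e-01,  2.05357414e-03],
       [ 6.88929342e-05,  2.17885785e-03, -9.99997624e-01]]), 'wrist_force': array([-0.07648368,  1.14802566, -0.19130754]), 'moment': array([-0.00902813,  0.02605082,  0.02151543]), 'gripper_width': 0.9987515724000879}
scene {'intrinsics': array([[399.70147513,   0.        , 319.48981336],
       [  0.        , 399.70147513, 197.3248293 ],
       [  0.        ,   0.        ,   1.        ]]), 'world_from_camera': array([[ 0.34623861,  0.51566156, -0.78371677,  1.3883435 ],
       [ 0.93801716, -0.17641662,  0.29833
[... 327 characters left out ...]
om_camera': array([[-0.88579475, -0.2599417 ,  0.38444501,  0.24002021],
       [-0.46398698,  0.47972521, -0.74470115,  0.69749719],
       [ 0.00915091, -0.83802985, -0.54554764,  0.60823673],
       [ 0.        ,  0.        ,  0.        ,  1.        ]])}
wrist {'intrinsics': array([[313.93970813,   0.        , 313.94068025],
       [  0.        , 313.93970813, 206.37925179],
       [  0.        ,   0.        ,   1.        ]]), 'world_from_camera': array([[-0.30647211,  0.91148642,  0.27434894,  0.11703032],
       [ 0.95187722,  0.29281667,  0.09048843, -0.61945264],
       [ 0.00214503,  0.28887869, -0.95736331,  0.38404978],
       [ 0.        ,  0.        ,  0.        ,  1.        ]])}
```

View pics/scene0.png

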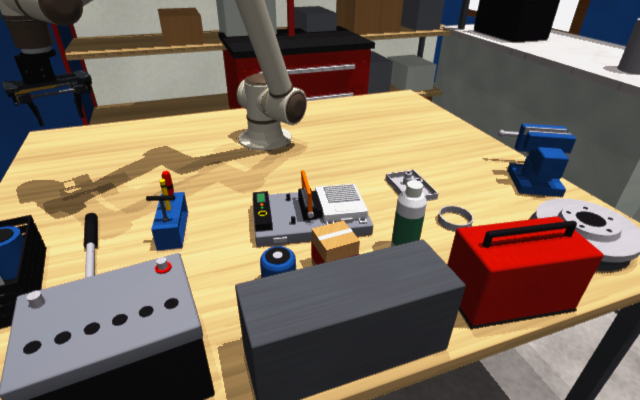

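View pics/side0.png

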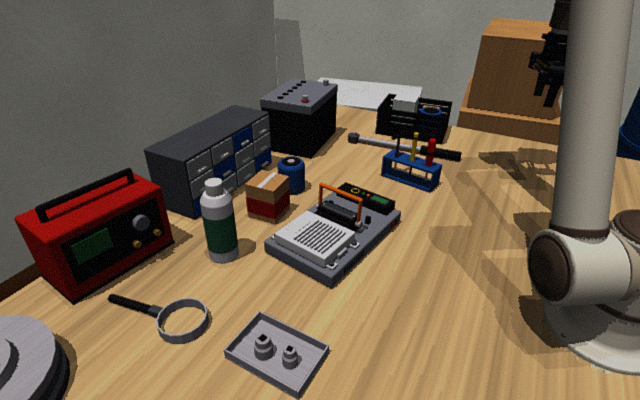

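View pics/wrist0.png

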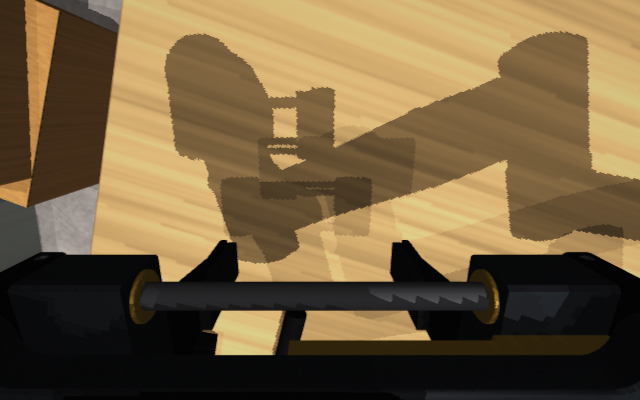

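```bash
python3 - <<'E'
import cv2
a=cv2.imread("pics/scene0.png");b=cv2.imread("pics/side0.png")
cv2.imwrite("pics/c1.png",cv2.resize(a[165:255,240:380],None,fx=5.7,fy=5.7,interpolation=cv2.INTER_CUBIC))
cv2.imwrite("pics/c2.png",cv2.resize(b[170:290,255:410],None,fx=5,fy=5,interpolation=cv2.INTER_CUBIC))
cv2.imwrite("pics/c3.png",cv2.resize(a[160:260,130:210],None,fx=6,fy=6,interpolation=cv2.INTER_CUBIC))
cv2.imwrite("pics/c4.png",cv2.resize(b[120:200,370:460],None,fx=7,fy=7,interpolation=cv2.INTER_CUBIC))
E
```

```text
(no output)
```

View pics/c1.png

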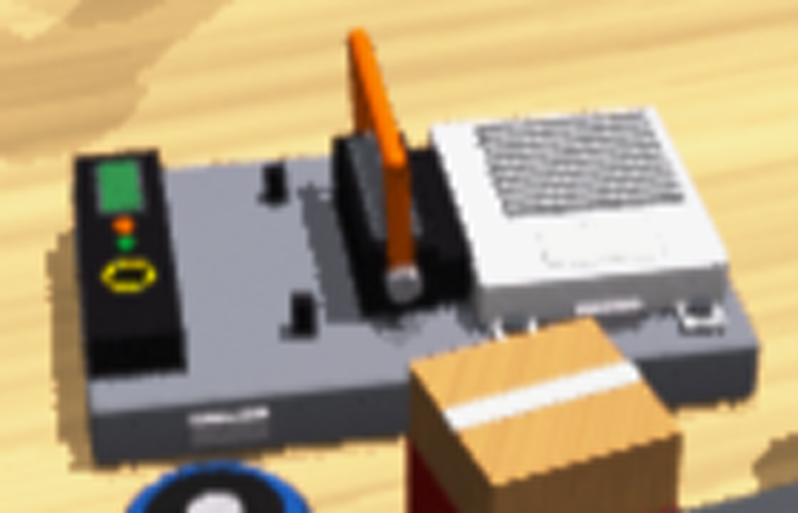

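View pics/c2.png

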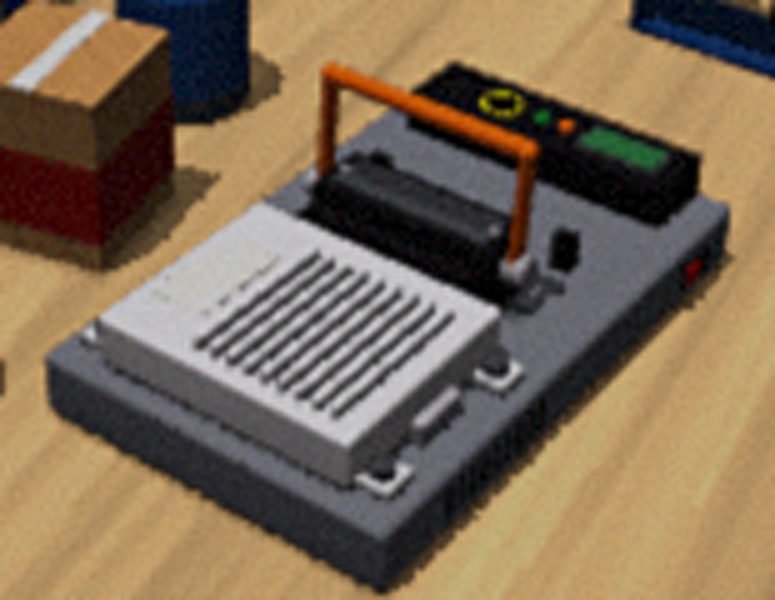

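View pics/c3.png

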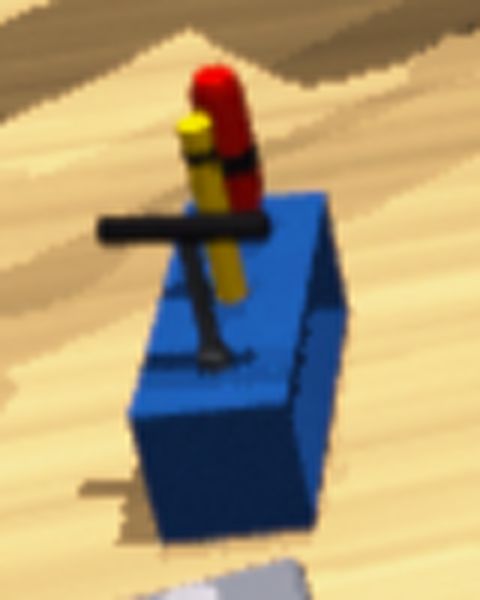

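View pics/c4.png

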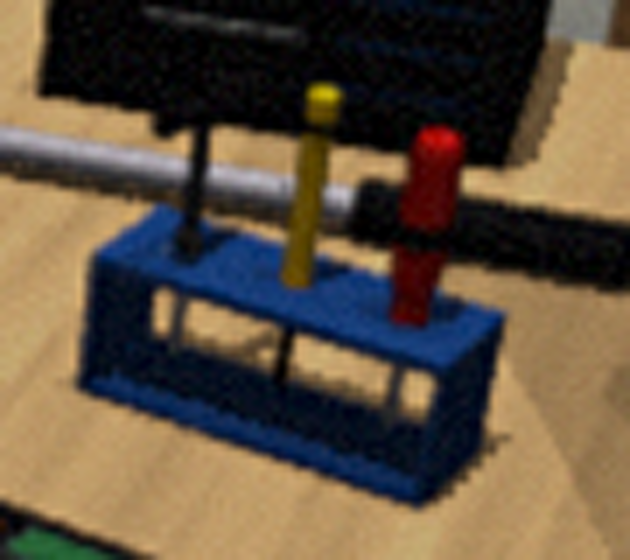

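```bash
cat > h.py <<'E'
import numpy as np, cv2
from scipy.optimize import least_squares
from station import r, imaging
P={n:imaging.camera_params(n) for n in("scene","side")}
def proj(p,X):
    X=np.atleast_2d(X);W=np.linalg.inv(p["world_from_camera"])
    c=X@W[:3,:3].T+W[:3,3];q=c@p["intrinsics"].T
    return q[:,:2]/q[:,2:]
def Rz(a): return np.array([[np.cos(a),-np.sin(a),0],[np.sin(a),np.cos(a),0],[0,0,1]])
def onz(p,uv,z):
    T=p["world_from_camera"];d=T[:3,:3]@np.linalg.inv(p["intrinsics"])@np.array([*uv,1.])
    return T[:3,3]+d*(z-T[2,3])/d[2]
E
cat > fit.py <<'E'
from h import *
S=lambda u,v:(u/5.7+240,v/5.7+165)
D=lambda u,v:(u/5+255,v/5+170)
obs=[("scene",S(129,274),(30,-127,58)),("scene",S(76,157),(-75,-148,58)),("scene",S(157,152),(-75,-106,58)),("scene",S(755,345),(95,150,36)),("scene",S(90,383),(95,-150,36)),
("side",D(500,102),(30,-127,58)),("side",D(385,545),(-95,150,36)),("side",D(728,207),(-95,-150,36)),("side",D(700,157),(-75,-148,58)),("side",D(455,65),(75,-148,58))]
lev=[("scene",S(360,38),-54.5),("scene",S(396,157),54.5),("side",D(332,72),54.5),("side",D(532,148),-54.5)]
def res(q):
    x,y,a,t=q;R=Rz(a);o=[]
    for c,uv,m in obs:o.append(proj(P[c],R@(np.array(m)/1000)+[x,y,0])[0]-uv)
    for c,uv,mx in lev:
        m=np.array([mx,-7.5-62*np.cos(t),60+62*np.sin(t)])/1000
        o.append(proj(P[c],R@m+[x,y,0])[0]-uv)
    return np.concatenate(o)
s=least_squares(res,[.6,0,0,1.3],loss='soft_l1');print("dock",s.x,np.degrees(s.x[2:]));print(res(s.x).reshape(-1,2).round(1).tolist())
x,y,a,t=s.x;R=Rz(a)
f=lambda m:(R@(np.array(m)/1000)+[x,y,0]).round(4)
print("hinge",f((0,-7.5,60)),"bar",f((0,-7.5-62*np.cos(t),60+62*np.sin(t))),"shut",f((0,-69.5,60)),"well",f((30,-127,58)))
# stylus
A=lambda u,v:(u/6+130,v/6+160)
B=lambda u,v:(u/7+370,v/7+120)
print("base66 scene",onz(P["scene"],A(231,297),.066),"side",onz(P["side"],B(297,280),.066))
print("top scene",onz(P["scene"],A(193,120),.151),"side",onz(P["side"],B(325,92),.151))
print("hex base", onz(P["scene"],A(212,355),.066),onz(P["side"],B(187,255),.066),"scr",onz(P["side"],B(408,318),.066))
print("stand corners",onz(P["scene"],A(135,412),.066),onz(P["scene"],A(290,402),.066),onz(P["scene"],A(325,195),.066),onz(P["side"],B(500,318),.066))
E
python3 fit.py
```

```text
dock [ 0.55222778 -0.00735787 -0.17023555  1.49875338] [-9.75377826 85.87224303]
[[0.1, -0.7], [-0.8, -1.2], [0.3, -1.6], [1.5, -1.7], [-0.3, 3.6], [-0.0, 0.5], [-0.5, -0.8], [1.1, -0.4], [0.2, -0.2], [-0.9, -0.8], [-0.8, -0.7], [-0.6, -0.1], [-0.4, 0.3], [-0.8, 0.9]]
hinge [ 0.551  -0.0147  0.06  ] bar [ 0.5502 -0.0191  0.1218] shut [ 0.5405 -0.0759  0.06  ] well [ 0.5603 -0.1376  0.058 ]
base66 scene [ 0.48231766 -0.36077071  0.066     ] side [ 0.47598783 -0.36230154  0.066     ]
top scene [ 0.48030718 -0.35981784  0.151     ] side [ 0.47585314 -0.35974502  0.151     ]
hex base [ 0.5227697  -0.37004368  0.066     ] [ 0.52338229 -0.3622743   0.066     ] scr [ 0.42674536 -0.35137625  0.066     ]
stand corners [ 0.55249826 -0.39998551  0.066     ] [ 0.56553486 -0.34254266  0.066     ] [ 0.41246039 -0.31730422  0.066     ] [ 0.39384571 -0.36933068  0.066     ]
```

```bash
cat >> h.py <<'E'
DX,DY,DA=.5522,-.0074,-.1702
def dock(x,y,z): return Rz(DA)@(np.array([x,y,z])/1000)+[DX,DY,0]
def rel(p,yaw=None,s=None):
    """motion numbers to reach world p (tool down), tool x at yaw deg"""
    s=s or r.sense();R=s["ee_rot"]
    d=R.T@(np.array(p)-s["tcp_pos"])/.04
    if yaw is None: w=np.zeros(3)
    else:
        c,q=np.cos(np.radians(yaw)),np.sin(np.radians(yaw))
        T=np.array([[c,q,0],[q,-c,0],[0,0,-1]])
        w=cv2.Rodrigues(R.T@T)[0].ravel()
        w=np.degrees(w)/5
    return np.r_[d,w].round(3).tolist()
E
python3 - <<'E'
from h import *
print("can",onz(P["side"],(222,250),0),onz(P["side"],(212,188),.192),"carton",onz(P["side"],(262,213),.0))
print(dock(0,25,220),rel(dock(0,25,220),170.25),rel(dock(0,25,107),170.25))
print(rel(dock(-20,-60,230),170.25))
E
```

```text
can [0.76199786 0.1590333  0.        ] [0.73351867 0.18970661 0.192     ] carton [ 0.76489895 -0.00846861  0.        ]
[0.55643449 0.01723877 0.22      ] [-13.375, 11.772, 0.061, 0.017, -0.006, 5.51] [-13.375, 11.768, 2.886, 0.017, -0.006, 5.51]
[-11.949, 10.12, -0.192, 0.017, -0.006, 5.51]
```

Request:
{"fn": "move_arm", "kwargs": {
  "motion": [-6.7,5.9,-0.1,0,0,2.75,1,-6.7,5.9,-0.1,0,0,2.75,1,-6.7,5.9,-0.1,0,0,2.75,1,-6.7,5.9,-0.1,0,0,2.75,1,-6.7,5.9,-0.1,0,0,2.75,1,-6.7,5.9,-0.1,0,0,2.75,1,-6.7,5.9,-0.1,0,0,2.75,1,-6.7,5.9,-0.1,0,0,2.75,1,-13.4,11.8,0,0,0,5.5,1,-13.4,11.8,0,0,0,5.5,1,-13.4,11.8,0,0,0,5.5,1,-13.4,11.8,0,0,0,5.5,1,-13.4,11.8,0,0,0,5.5,1,-13.4,11.8,0,0,0,5.5,1,-13.4,11.8,0,0,0,5.5,1,-13.4,11.8,0,0,0,5.5,1,-13.4,11.8,0,0,0,5.5,1,-13.4,11.8,0,0,0,5.5,1,-13.4,11.8,0,0,0,5.5,1,-13.4,11.8,0,0,0,5.5,1]
}}

```text
time_s: 1.82
tcp_pos: [0.557, 0.0196, 0.2216]
ee_rot: [[-0.986, 0.167, -0.002], [0.167, 0.986, 0.001], [0.003, 0.001, -1.0]]
wrist_force: [-0.3, -1.0, -0.4]
gripper_width: 0.002
```

```bash
python3 - <<'E'
from h import *
s=r.sense();print(s["time_s"],s["tcp_pos"],s["joints"].round(1),s["gripper_width"],s["wrist_force"])
print(rel(dock(0,25,107),170.25),rel(dock(0,25,220),170.25))
p=imaging.camera_params("wrist");np.save("pw1.npy",p["world_from_camera"])
cv2.imwrite("pics/w1.png",imaging.capture("wrist"))
E
```

```text
1.8167 [0.5570178  0.01962998 0.22158142] [ 1.860e+01  1.560e+01 -9.100e+00 -1.000e-01 -6.540e+01 -1.182e+02] 0.0017121191696780756 [-0.30002231 -1.01635734 -0.44923435]
[-0.003, -0.064, 2.864, 0.009, -0.029, 0.032] [0.004, -0.061, 0.04, 0.009, -0.029, 0.032]
```

View pics/w1.png

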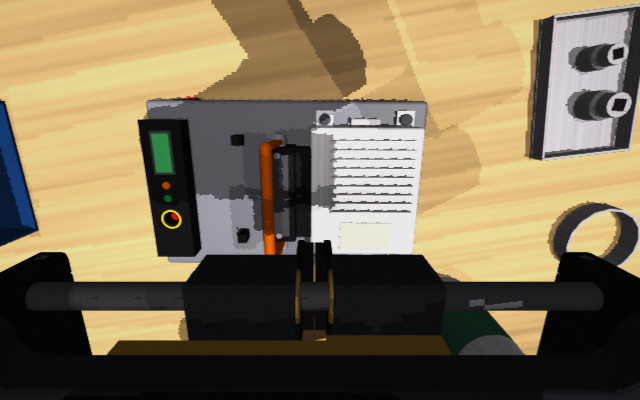

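```bash
python3 - <<'E'
from h import *
p=imaging.camera_params("wrist")
print(onz(p,(171,219),.058),dock(30,-127,58))
print("bar pts",onz(p,(264,160),.122),onz(p,(267,220),.122),"pred",proj(p,[dock(-54.5,-12,122),dock(54.5,-12,122)]))
for m in[(-95,150,36),(-95,-150,36),(-75,-148,58),(75,-148,58),(75,-106,58)]:print(m,proj(p,dock(*m)).round(0))
a=cv2.imread("pics/w1.png")
cv2.imwrite("pics/w1c.png",cv2.resize(a[90:270,130:330],None,fx=4,fy=3.3))
E
```

```text
[ 0.56448669 -0.14157386  0.058     ] [ 0.56025534 -0.13764635  0.058     ]
bar pts [ 0.5107656  -0.01573177  0.122     ] [ 0.56307588 -0.02435795  0.122     ] pred [[267.13754945 141.6573264 ]
 [271.91590731 261.99489123]]
(-95, 150, 36) [[432.  95.]]
(-95, -150, 36) [[145.  95.]]
(-75, -148, 58) [[139. 115.]]
(75, -148, 58) [[160. 252.]]
(75, -106, 58) [[197. 253.]]
```

View pics/w1c.png

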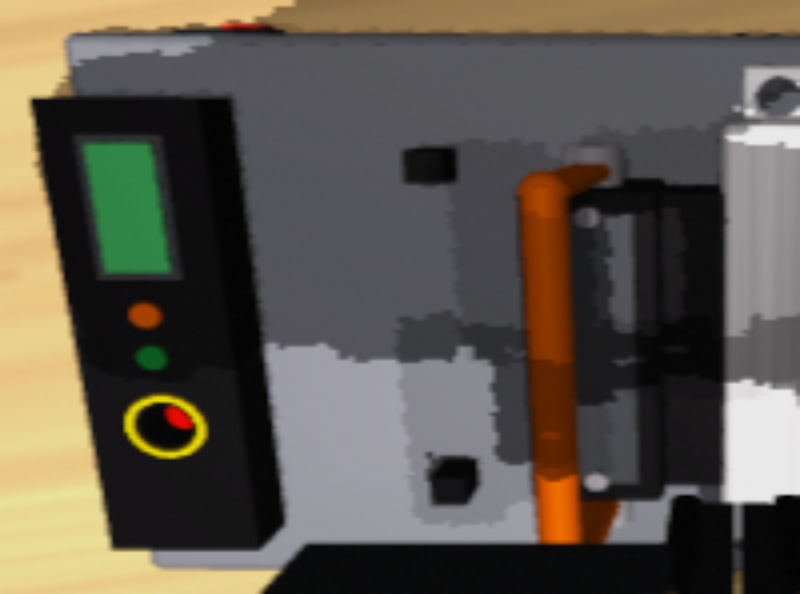

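Request:
{"fn": "move_arm", "kwargs": {
  "motion": [0,0,0.9,0,0,0,1,0,0,1.8,0,0,0,1,0,0,2.5,0,0,0,1,0,0,2.8,0,0,0,1,0,0,2.8,0,0,0,1,0,-0.2,2.8,0,0,0,1,0,-0.35,2.8,0,0,0,1,0,-0.5,2.83,0,0,0,1,0,-0.6,2.85,0,0,0,1,0,-0.7,2.88,0,0,0,1,0,-0.8,2.91,0,0,0,1,0,-0.9,2.95,0,0,0,1,0,-1.0,3.0,0,0,0,1,0,-1.1,3.05,0,0,0,1,0,-1.2,3.1,0,0,0,1,0,-1.3,3.15,0,0,0,1,0,-1.4,3.2,0,0,0,1,0,-1.4,3.2,0,0,0,1]
}}

```text
time_s: 3.37
tcp_pos: [0.5462, -0.0371, 0.093]
ee_rot: [[-0.986, 0.169, -0.004], [0.169, 0.986, 0.001], [0.004, 0.0, -1.0]]
wrist_force: [0.4, -0.2, -0.5]
gripper_width: 0.002
```

```bash
python3 - <<'E'
from h import *
s=r.sense();print(s["time_s"],s["tcp_pos"],s["wrist_force"],Rz(-DA)@(s["tcp_pos"]-[DX,DY,0]))
a=imaging.capture("side");b=imaging.capture("scene")
cv2.imwrite("pics/s2.png",np.hstack([cv2.resize(a[150:290,255:410],None,fx=2.5,fy=2.5),cv2.resize(b[140:255,240:380],(390,350))]))
E
```

```text
3.3667 [ 0.54621159 -0.0371472   0.09303454] [ 0.4393059  -0.19050157 -0.49859424] [-0.00086332 -0.03033169  0.09303454]
```

View pics/s2.png

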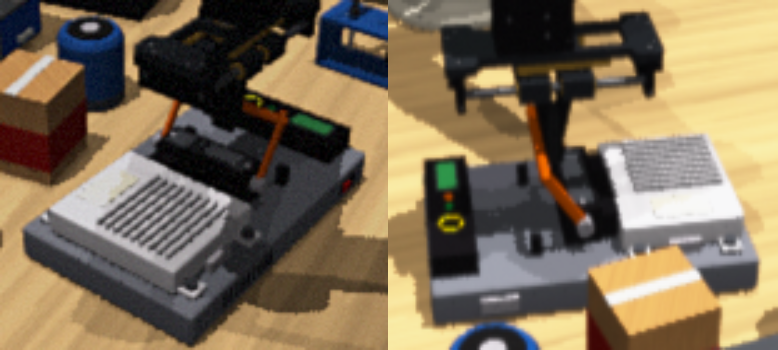

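Request:
{"fn": "move_arm", "kwargs": {
  "motion": [0,0,-0.6,0,0,0,1,0,0,-0.95,0,0,0,1,0,-0.1,-0.95,0,0,0,1,0,-0.75,-0.95,0,0,0,1,0,-0.75,-0.9,0,0,0,1,0,-0.75,-0.7,0,0,0,1,0,-0.75,-0.5,0,0,0,1,0,-0.75,-0.35,0,0,0,1,0,-0.78,-0.2,0,0,0,1,0,-0.82,-0.05,0,0,0,1,0,-0.85,0.1,0,0,0,1,0,-0.88,0.25,0,0,0,1,0,-0.9,0.38,0,0,0,1,0,-0.92,0.48,0,0,0,1,0,-0.94,0.56,0,0,0,1,0,-0.95,0.62,0,0,0,1,0,-0.95,0.66,0,0,0,1,0,-0.95,0.68,0,0,0,1]
}}

```text
time_s: 4.97
tcp_pos: [0.5396, -0.0744, 0.0659]
ee_rot: [[-0.986, 0.169, -0.004], [0.169, 0.986, 0.001], [0.004, -0.0, -1.0]]
wrist_force: [0.6, 0.4, -0.3]
gripper_width: 0.006
```

```bash
python3 - <<'E'
from h import *
s=r.sense();print(s["time_s"],s["tcp_pos"],s["wrist_force"],Rz(-DA)@(s["tcp_pos"]-[DX,DY,0]))
a=imaging.capture("side");b=imaging.capture("scene")
cv2.imwrite("pics/s3.png",np.hstack([cv2.resize(a[150:290,255:410],None,fx=2.5,fy=2.5),cv2.resize(b[140:255,240:380],(390,350))]))
E
```

```text
4.9667 [ 0.53955623 -0.07444249  0.06592036] [ 0.58594678  0.38633248 -0.33721652] [-0.00110546 -0.06821539  0.06592036]
```

View pics/s3.png

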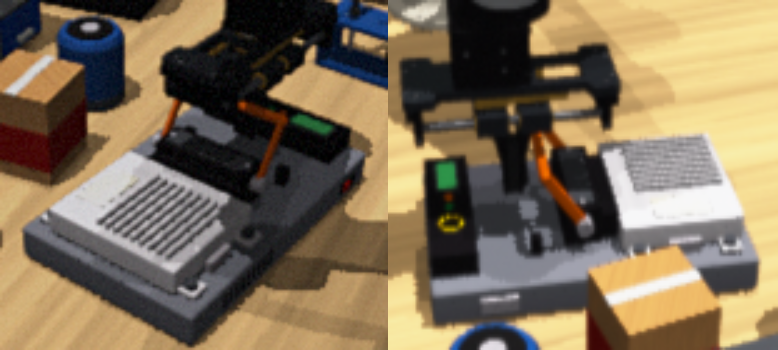

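```bash
python3 - <<'E'
from h import *
a=imaging.capture("side");b=imaging.capture("scene")
cv2.imwrite("pics/s4.png",cv2.resize(a[180:250,310:390],None,fx=8,fy=8,interpolation=2))
cv2.imwrite("pics/s5.png",cv2.resize(b[170:230,260:350],None,fx=8,fy=8,interpolation=2))
E
```

```text
(no output)
```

View pics/s4.png

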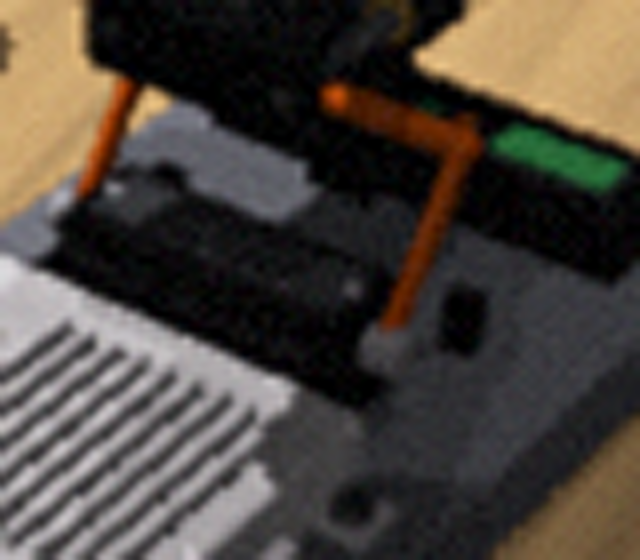

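View pics/s5.png

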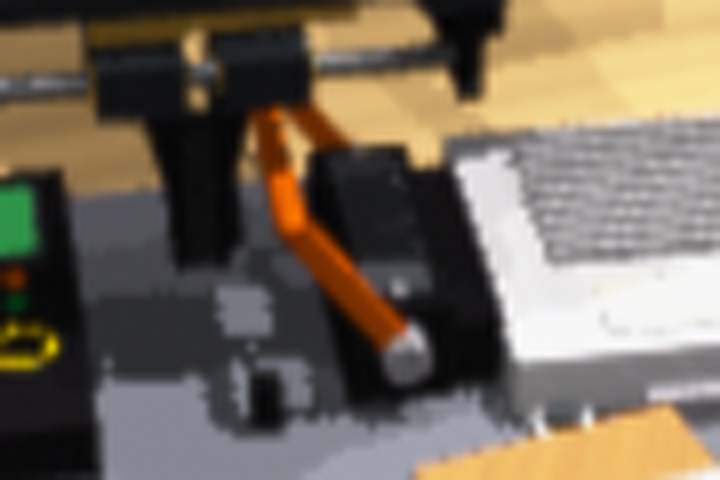

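```bash
python3 - <<'E'
from h import *
for t in range(40,71,5):
    q=np.radians(t);y,z=-7.5-62*np.cos(q),60+62*np.sin(q)
    print(t,round(y,1),round(z,1),proj(P["side"],dock(-54.5,y,z)).round(1),proj(P["scene"],dock(54.5,y,z)).round(1))
s=r.sense()
for m in [(0,-45),(0,-55),(0,-60)]: print(m,rel(dock(*m,128),170.25))
E
```

```text
40 -55.0 99.9 [[370.  200.4]] [[291.6 201.4]]
45 -51.3 103.8 [[369.3 199.7]] [[293.1 199.9]]
50 -47.4 107.5 [[368.5 199.1]] [[294.7 198.6]]
55 -43.1 110.8 [[367.7 198.7]] [[296.4 197.3]]
60 -38.5 113.7 [[366.7 198.4]] [[298.2 196.1]]
65 -33.7 116.2 [[365.7 198.4]] [[300.1 195.1]]
70 -28.7 118.3 [[364.6 198.6]] [[302.1 194.2]]
(0, -45) [-0.019, 0.578, -1.543, -0.001, -0.045, 0.011]
(0, -55) [-0.018, 0.328, -1.543, -0.001, -0.045, 0.011]
(0, -60) [-0.018, 0.203, -1.543, -0.001, -0.045, 0.011]
```

Request:
{"fn": "move_arm", "kwargs": {
  "motion": [0,0,-0.9,0,0,0,1,0,0,-1.75,0,0,0,1,0,0,-1.75,0,0,0,1,0,0.54,-1.75,0,0,0,1,0,0.54,-1.7,0,0,0,1,0,0.54,-1.4,0,0,0,1,0,0.54,-1.21,0,0,0,1,0,0.47,-1.15,0,0,0,1,0,0.37,-1.06,0,0,0,1,0,0.28,-0.96,0,0,0,1,0,0.2,-0.86,0,0,0,1,0,0.12,-0.74,0,0,0,1,0,0.06,-0.62,0,0,0,1,0,0.01,-0.5,0,0,0,1,0,-0.03,-0.37,0,0,0,1,0,-0.06,-0.24,0,0,0,1,0,-0.07,-0.1,0,0,0,1,0,-0.08,0,0,0,0,1,0,-0.08,0.04,0,0,0,1,0,-0.08,0.05,0,0,0,1]
}}

```text
time_s: 6.83
tcp_pos: [0.5393, -0.0774, 0.0649]
ee_rot: [[-0.986, 0.167, -0.004], [0.167, 0.986, -0.0], [0.004, -0.001, -1.0]]
wrist_force: [-1.6, -1.6, 10.9]
gripper_width: 0.008
```

```bash
python3 - <<'E'
from h import *
s=r.sense();print(s["time_s"],s["tcp_pos"],s["wrist_force"],Rz(-DA)@(s["tcp_pos"]-[DX,DY,0]))
a=imaging.capture("side");b=imaging.capture("scene")
cv2.imwrite("pics/s6.png",np.hstack([cv2.resize(a[150:290,255:410],None,fx=2.5,fy=2.5),cv2.resize(b[140:255,240:380],(390,350))]))
E
```

```text
6.8333 [ 0.53926433 -0.0774169   0.06494207] [-1.64692463 -1.64398339 10.90196774] [-0.00088933 -0.07119626  0.06494207]
```

View pics/s6.png

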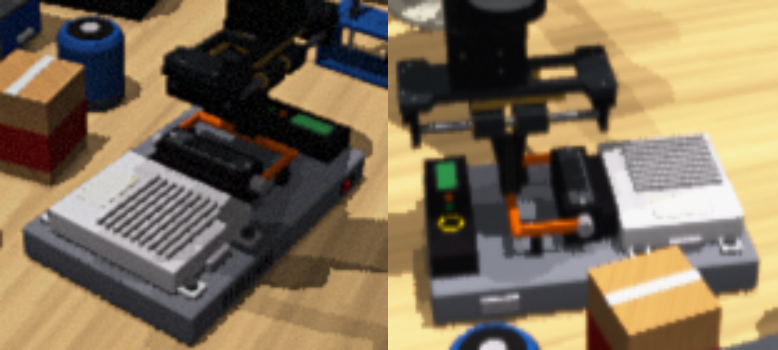

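Request:
{"fn": "move_arm", "kwargs": {
  "motion": [0,0,0.05,0,0,0,1,0,0,0.07,0,0,0,1,0,0,0.07,0,0,0,1,0,0,-0.5,0,0,0,1,0,0,-1.5,0,0,0,1,0,0,-2.5,0,0,0,1,0,0,-3.5,0,0,0,1,0,0,-4.4,0,0,0,1,0,0,-4.4,0,0,0,1]
}}

```text
time_s: 7.68
tcp_pos: [0.544, -0.077, 0.2488]
ee_rot: [[-0.986, 0.166, 0.011], [0.166, 0.986, 0.0], [-0.011, 0.002, -1.0]]
wrist_force: [0.7, 0.1, 1.3]
gripper_width: 0.004
```

```bash
python3 - <<'E'
from h import *
s=r.sense();print(s["time_s"],s["tcp_pos"],s["wrist_force"])
a=imaging.capture("side");b=imaging.capture("scene");c=imaging.capture("wrist")
np.save("pw2.npy",imaging.camera_params("wrist")["world_from_camera"])
cv2.imwrite("pics/s7.png",np.hstack([cv2.resize(a[150:290,255:410],None,fx=2.5,fy=2.5),cv2.resize(b[140:255,240:380],(390,350))]))
cv2.imwrite("pics/w7.png",c)
print(rel([.43,-.355,.26],170.25),rel([.478,-.360,.26],170.25))
for q in (0,10):
    t=np.radians(q);m=(-7.5-62*np.cos(t),60+62*np.sin(t));print(q,proj(P["side"],dock(-54.5,*m)),proj(P["scene"],dock(54.5,*m)))
E
```

```text
7.6833 [ 0.54403123 -0.0770188   0.24884298] [0.65842587 0.0587139  1.27959147]
[1.535, -7.317, -0.494, 0.007, -0.06, 0.023] [0.331, -7.239, -0.5, 0.007, -0.06, 0.023]
0 [[371.82925681 211.84659946]] [[286.26698532 215.11479313]]
10 [[372.00353793 208.27695602]] [[286.51428533 211.57652014]]
```

View pics/s7.png

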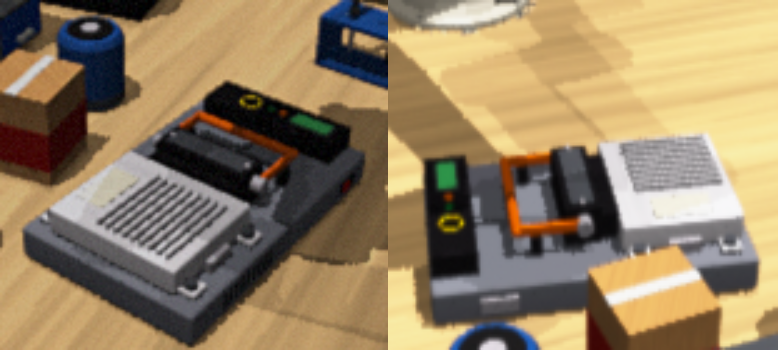

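View pics/w7.png

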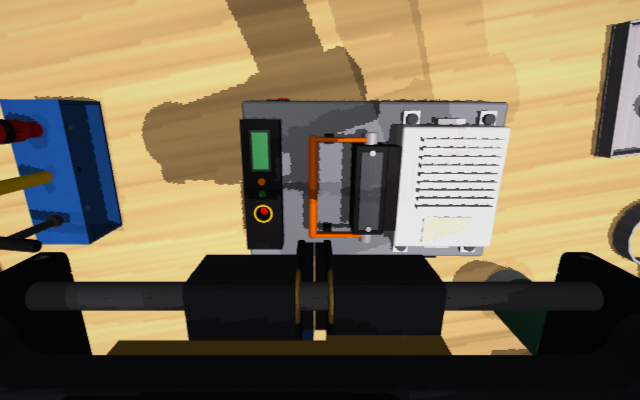

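Request:
{"fn": "move_arm", "kwargs": {
  "motion": [1.0,-3.6,-0.5,0,0,0,-1,1.0,-3.6,-0.5,0,0,0,-1,1.0,-3.6,-0.5,0,0,0,-1,1.0,-3.6,-0.5,0,0,0,-1,1.5,-7.2,-0.5,0,0,0,-1,1.5,-7.2,-0.5,0,0,0,-1,1.5,-7.2,-0.5,0,0,0,-1,1.5,-7.2,-0.5,0,0,0,-1,1.5,-7.2,-0.5,0,0,0,-1,1.5,-7.2,-0.5,0,0,0,-1,1.5,-7.2,-0.5,0,0,0,-1]
}}

```text
time_s: 8.75
tcp_pos: [0.4318, -0.3498, 0.2584]
ee_rot: [[-0.986, 0.167, -0.008], [0.167, 0.986, 0.003], [0.008, 0.002, -1.0]]
wrist_force: [-0.2, 0.1, 0.9]
gripper_width: 0.759
```

```bash
python3 - <<'E'
from h import *
s=r.sense();print(s["time_s"],s["tcp_pos"],s["joints"].round(1),s["gripper_width"])
p=imaging.camera_params("wrist");np.save("pw3.npy",p["world_from_camera"])
cv2.imwrite("pics/w8.png",imaging.capture("wrist"))
p2=dict(p);p2["world_from_camera"]=np.load("pw2.npy")
print("well",onz(p2,(263,213),.058))
print(proj(p,[[.478,-.36,.066],[.478,-.36,.151]]))
E
```

```text
8.75 [ 0.43182011 -0.34983335  0.25836628] [-22.3  14.2  -5.7  -0.  -70.6 -77.3] 0.7594598282430068
well [ 0.56227796 -0.13986825  0.058     ]
[[311.54118482 222.1609225 ]
 [311.13358765 251.98868511]]
```

View pics/w8.png

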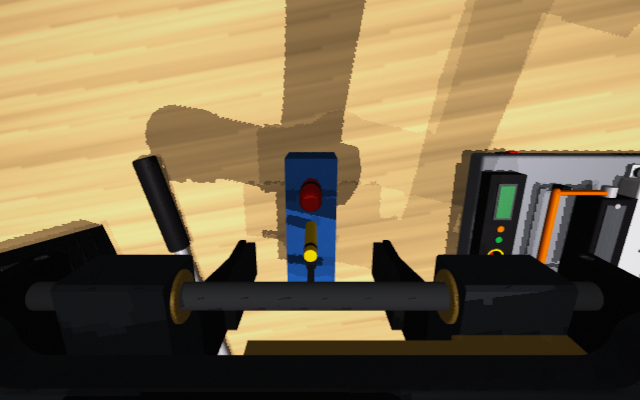

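```bash
python3 - <<'E'
from h import *
p=imaging.camera_params("wrist")
print(onz(p,(310.3,255.5),.151), onz(p,(311,223),.066))
a=cv2.imread("pics/w8.png");cv2.imwrite("pics/w8c.png",cv2.resize(a[140:300,260:360],None,fx=6,fy=3.7))
for q in ([.480,-.3605,.24],[.480,-.3605,.092],[.480,-.3605,.105]):print(rel(q,170.25))
E
```

```text
[ 0.48214475 -0.36117346  0.151     ] [ 0.47967289 -0.36064755  0.066     ]
[-1.228, -0.072, 0.463, 0.019, -0.085, 0.035]
[-1.255, -0.078, 4.163, 0.019, -0.085, 0.035]
[-1.253, -0.078, 3.838, 0.019, -0.085, 0.035]
```

View pics/w8c.png

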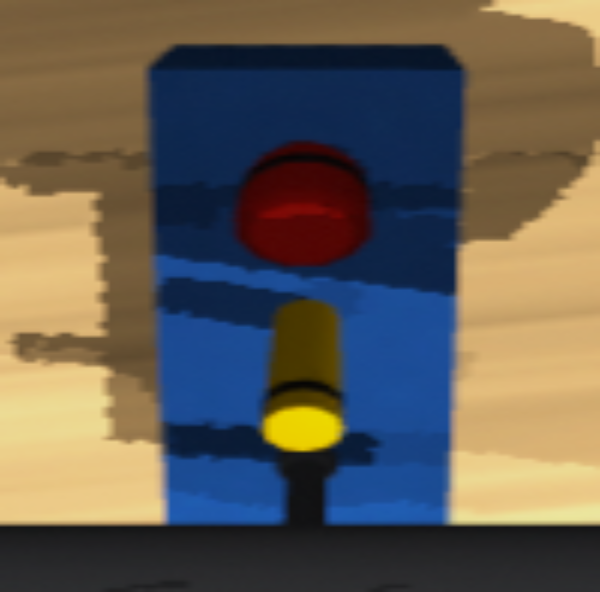

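Request:
{"fn": "move_arm", "kwargs": {
  "motion": [-0.7,-0.05,0.3,0,-0.08,0,-1,-1.23,-0.08,0.45,0,-0.08,0,-1,-1.24,-0.08,0.5,0,-0.08,0,-1,-1.24,-0.08,0.9,0,-0.08,0,-1,-1.24,-0.08,1.4,0,-0.08,0,-1,-1.25,-0.08,1.9,0,-0.08,0,-1,-1.25,-0.08,2.4,0,-0.08,0,-1,-1.25,-0.08,2.9,0,-0.08,0,-1,-1.25,-0.08,3.4,0,-0.08,0,-1,-1.25,-0.08,3.8,0,-0.08,0,-1,-1.25,-0.08,4.0,0,-0.08,0,-1,-1.25,-0.08,4.06,0,-0.08,0,-1,-1.25,-0.08,4.06,0,-0.08,0,-1,-1.25,-0.08,4.06,0,-0.08,0,-1]
}}

```text
time_s: 9.97
tcp_pos: [0.4806, -0.3605, 0.0972]
ee_rot: [[-0.986, 0.165, 0.001], [0.165, 0.986, 0.001], [-0.001, 0.001, -1.0]]
wrist_force: [0.5, -0.4, -0.2]
gripper_width: 0.999
```

```bash
python3 - <<'E'
from h import *
s=r.sense();print(s["time_s"],s["tcp_pos"],s["wrist_force"],s["gripper_width"])
a=imaging.capture("side");b=imaging.capture("scene")
cv2.imwrite("pics/s9.png",np.hstack([cv2.resize(a[80:200,350:470],(390,390)),cv2.resize(b[140:260,110:230],(390,390))]))
E
```

```text
9.9667 [ 0.48060361 -0.36053853  0.0972321 ] [ 0.46557066 -0.42830591 -0.22279325] 0.9994885239289721
```

View pics/s9.png

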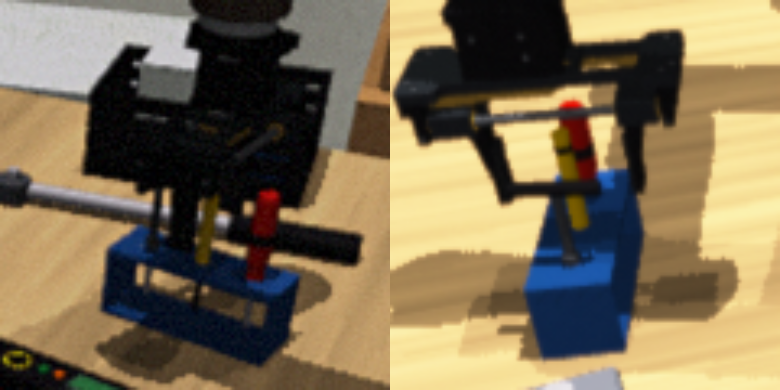

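Request:
{"fn": "move_arm", "kwargs": {
  "motion": [0,0,0,0,0,0,1,0,0,0,0,0,0,1,0,0,0,0,0,0,1,0,0,0,0,0,0,1,0,0,0,0,0,0,1,0,0,0,0,0,0,1,0,0,0,0,0,0,1,0,0,0,0,0,0,1,0,0,0,0,0,0,1,0,0,0,0,0,0,1,0,0,0,0,0,0,1,0,0,0,0,0,0,1,0,0,0,0,0,0,1,0,0,0,0,0,0,1,0,0,0,0,0,0,1,0,0,0,0,0,0,1]
}}

```text
time_s: 11.4
tcp_pos: [0.4806, -0.3608, 0.0975]
ee_rot: [[-0.986, 0.166, 0.002], [0.166, 0.986, 0.001], [-0.002, 0.001, -1.0]]
wrist_force: [-0.6, 1.4, -0.2]
gripper_width: 0.129
```

Request:
{"fn": "move_arm", "kwargs": {
  "motion": [0,0,-0.2,0,0,0,1,0,0,-0.5,0,0,0,1,0,0,-1.0,0,0,0,1,0,0,-1.6,0,0,0,1,0,0,-2.3,0,0,0,1,0,0,-3.0,0,0,0,1,0,0,-3.6,0,0,0,1,0,0,-3.6,0,0,0,1,0,0,-3.6,0,0,0,1]
}}

```text
time_s: 12.15
tcp_pos: [0.4809, -0.3611, 0.2438]
ee_rot: [[-0.986, 0.166, 0.006], [0.166, 0.986, -0.001], [-0.006, 0.0, -1.0]]
wrist_force: [0.3, 0.0, -0.9]
gripper_width: 0.13
```

```bash
python3 - <<'E'
from h import *
s=r.sense();print(s["time_s"],s["tcp_pos"],s["wrist_force"],s["gripper_width"])
a=imaging.capture("side");b=imaging.capture("scene")
cv2.imwrite("pics/s10.png",np.hstack([cv2.resize(a[80:200,350:470],(390,390)),cv2.resize(b[100:220,110:230],(390,390))]))
for z in(.24,.19): print(rel([.5615,-.139,z],170.25))
tip=s["tcp_pos"]-[0,0,.0812]; print(tip,proj(P["side"],tip),proj(P["scene"],tip))
E
```

```text
12.15 [ 0.48087581 -0.36106864  0.24382228] [ 0.30817608  0.04402204 -0.85621859] 0.13002378406901594
[-1.096, 5.797, 0.033, 0.022, 0.008, 0.037]
[-1.095, 5.795, 1.283, 0.022, 0.008, 0.037]
[ 0.48087581 -0.36106864  0.16262228] [[415.38798268 128.72832545]] [[160.65812427 176.01294504]]
```

View pics/s10.png

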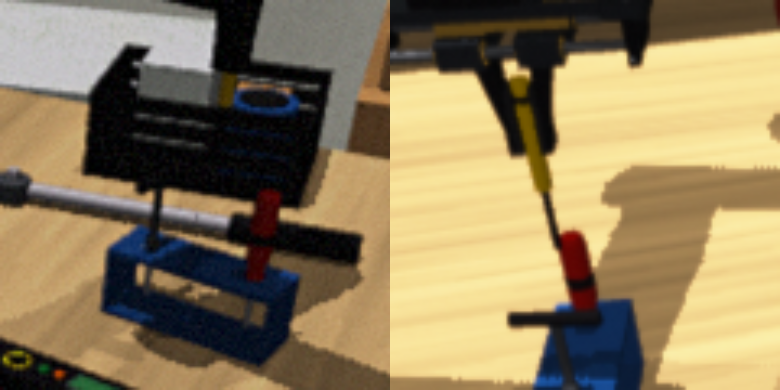

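Request:
{"fn": "move_arm", "kwargs": {
  "motion": [-0.5,2.9,0,0,0,0,1,-0.5,2.9,0,0,0,0,1,-0.5,2.9,0,0,0,0,1,-0.5,2.9,0,0,0,0,1,-1.1,5.8,0.3,0,0,0,1,-1.1,5.8,0.5,0,0,0,1,-1.1,5.8,0.8,0,0,0,1,-1.1,5.8,1.1,0,0,0,1,-1.1,5.8,1.3,0,0,0,1,-1.1,5.8,1.5,0,0,0,1,-1.1,5.8,1.5,0,0,0,1,-1.1,5.8,1.5,0,0,0,1]
}}

```text
time_s: 13.25
tcp_pos: [0.5612, -0.1399, 0.1809]
ee_rot: [[-0.986, 0.168, -0.0], [0.168, 0.986, 0.001], [0.001, 0.001, -1.0]]
wrist_force: [0.6, 0.4, 0.3]
gripper_width: 0.132
```

```bash
python3 - <<'E'
from h import *
s=r.sense();print(s["time_s"],s["tcp_pos"],s["ee_rot"].round(4).tolist(),s["wrist_force"],s["gripper_width"])
p=imaging.camera_params("wrist");np.save("pw4.npy",p["world_from_camera"])
a=imaging.capture("side");b=imaging.capture("scene");c=imaging.capture("wrist")
cv2.imwrite("pics/a11.png",a);cv2.imwrite("pics/b11.png",b);cv2.imwrite("pics/w11.png",c)
cv2.imwrite("pics/s11.png",np.hstack([cv2.resize(a[130:230,310:410],(400,400),interpolation=2),cv2.resize(b[130:230,220:320],(400,400),interpolation=2)]))
cv2.imwrite("pics/w11c.png",cv2.resize(c[130:290,220:400],None,fx=4,fy=3.7,interpolation=2))
tip=s["tcp_pos"]-s["ee_rot"][:,2]*-.0812; print(tip,[proj(q,tip) for q in (P["side"],P["scene"],p)])
E
```

```text
13.25 [ 0.56120024 -0.13994089  0.18094046] [[-0.9858, 0.1676, -0.0003], [0.1676, 0.9858, 0.0014], [0.0005, 0.0013, -1.0]] [0.61241242 0.40277975 0.31350184] 0.1321687580136142
[ 0.56117731 -0.13982912  0.09974054] [array([[356.00246739, 176.40263992]]), array([[260.88178509, 198.97524046]]), array([[313.85420402, 211.39996223]])]
```

View pics/s11.png

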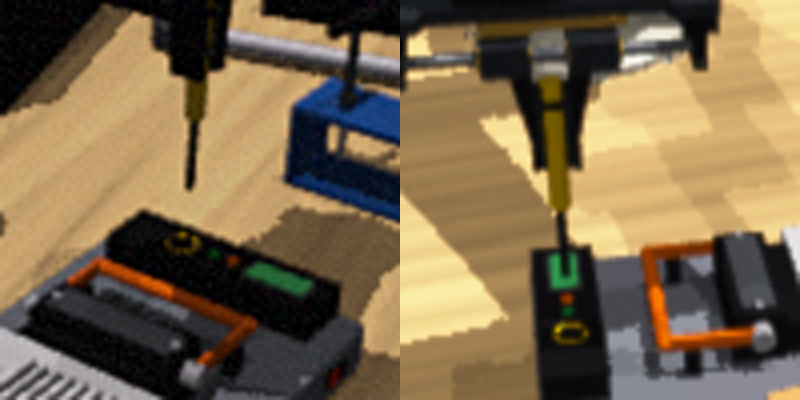

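View pics/w11c.png

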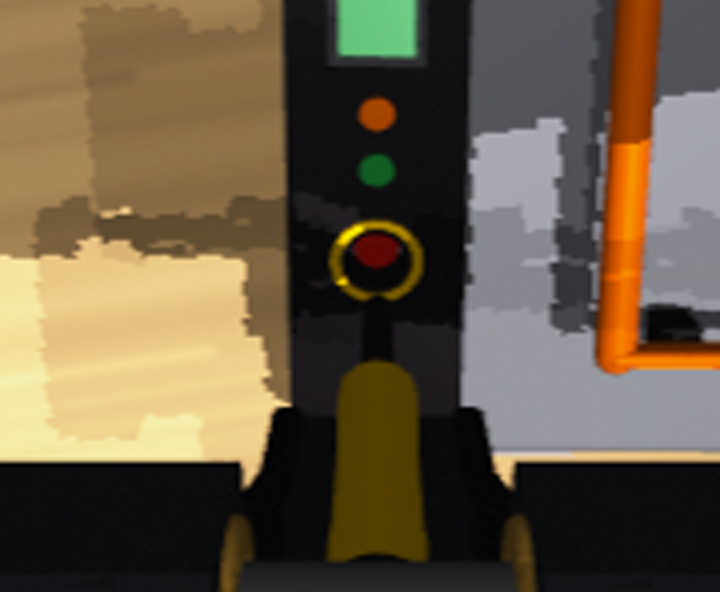

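```bash
python3 - <<'E'
from h import *
p=imaging.camera_params("wrist");s=r.sense()
zt=.0997
for n,q,t,c in(("wrist",p,(314.25,208.4),(314,200.5)),("side",P["side"],(357.5,177),(355.5,190.25)),("scene",P["scene"],(261.75,199.25),(262.75,213.25))):
    T,C=onz(q,t,zt),onz(q,c,.058);print(n,"tip",T.round(4),"collar",C.round(4),"diff mm",((C-T)*1e3).round(1))
E
```

```text
wrist tip [ 0.5601 -0.1389  0.0997] collar [ 0.5651 -0.1399  0.058 ] diff mm [  5.   -0.9 -41.7]
side tip [ 0.5567 -0.1389  0.0997] collar [ 0.5604 -0.1413  0.058 ] diff mm [  3.7  -2.4 -41.7]
scene tip [ 0.563  -0.1381  0.0997] collar [ 0.5642 -0.1384  0.058 ] diff mm [  1.2  -0.4 -41.7]
```

Request:
{"fn": "move_arm", "kwargs": {
  "motion": [-0.09,-0.015,0.2,0,0,0,1,-0.09,-0.015,0.4,0,0,0,1,-0.09,-0.015,0.6,0,0,0,1,-0.09,-0.015,0.75,0,0,0,1,-0.09,-0.015,0.85,0,0,0,1,-0.09,-0.015,0.85,0,0,0,1,-0.09,-0.015,0.85,0,0,0,1]
}}

```text
time_s: 13.98
tcp_pos: [0.5655, -0.1409, 0.1478]
ee_rot: [[-0.986, 0.167, 0.002], [0.167, 0.986, 0.001], [-0.002, 0.002, -1.0]]
wrist_force: [0.7, -0.4, -0.2]
gripper_width: 0.13
```

```bash
python3 - <<'E'
from h import *
s=r.sense();print(s["time_s"],s["tcp_pos"],s["wrist_force"],s["gripper_width"])
p=imaging.camera_params("wrist");np.save("pw5.npy",p["world_from_camera"])
a=imaging.capture("side");b=imaging.capture("scene");c=imaging.capture("wrist")
cv2.imwrite("pics/s12.png",np.hstack([cv2.resize(a[165:215,330:380],(400,400),interpolation=2),cv2.resize(b[180:230,240:290],(400,400),interpolation=2)]))
cv2.imwrite("pics/w12c.png",cv2.resize(c[150:250,260:370],None,fx=7,fy=6,interpolation=2))
tip=s["tcp_pos"]+s["ee_rot"][:,2]*.0812; print(tip,[proj(q,tip) for q in (P["side"],P["scene"],p)])
E
```

```text
13.9833 [ 0.56545763 -0.14086086  0.14784954] [ 0.69595955 -0.35883626 -0.23625867] 0.13041825273448893
[ 0.56561189 -0.14075146  0.06664976] [array([[353.75811532, 186.99718648]]), array([[261.77321635, 210.9241298 ]]), array([[313.89251139, 211.49272905]])]
```

View pics/s12.png

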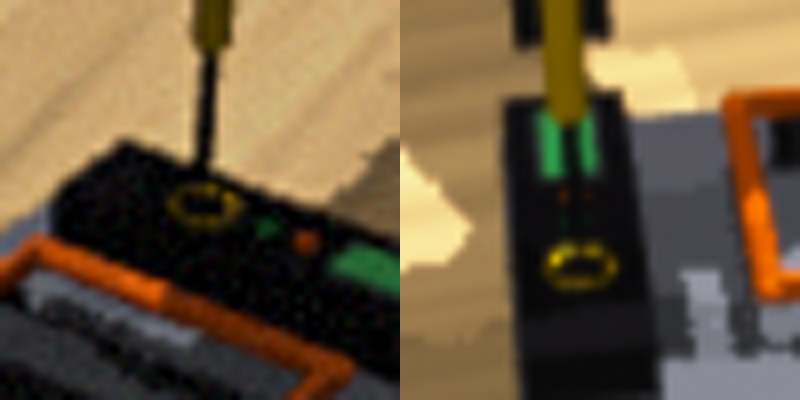

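View pics/w12c.png

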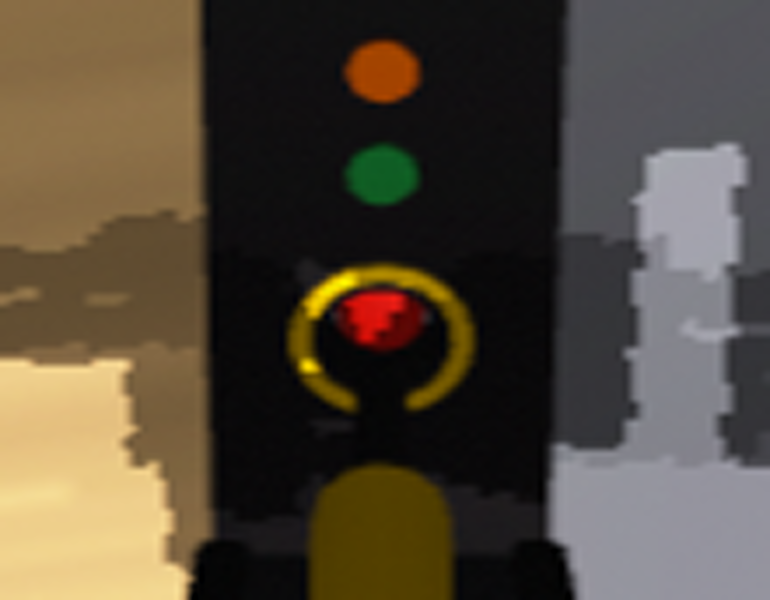

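```bash
python3 - <<'E'
from h import *
c=imaging.capture("wrist");a=imaging.capture("side");b=imaging.capture("scene")
f=lambda im:np.clip((im/255.)**.45*300,0,255).astype(np.uint8)
cv2.imwrite("pics/w13.png",np.hstack([cv2.resize(f(c[185:225,294:334]),(400,400),interpolation=2),cv2.resize(f(b[195:225,248:278]),(400,400),interpolation=2)]))
cv2.imwrite("pics/w13b.png",cv2.resize(f(a[170:200,340:370]),(500,500),interpolation=2))
E
```

```text
(no output)
```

View pics/w13.png

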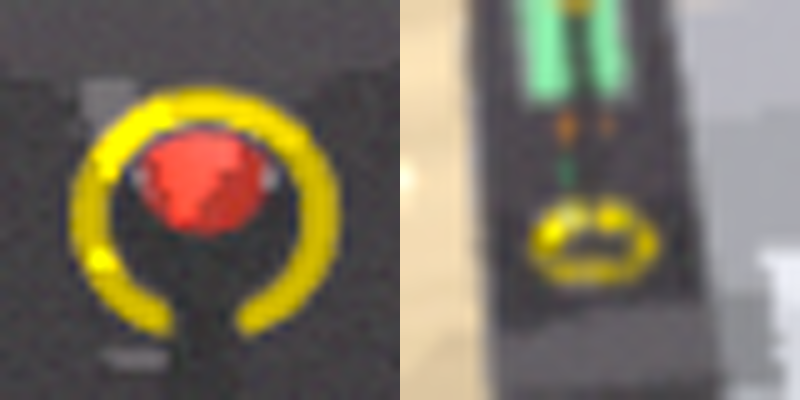

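View pics/w13b.png

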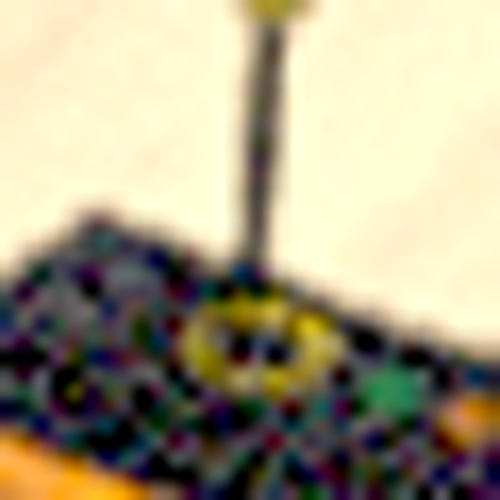

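```bash
python3 - <<'E'
from h import *
p=imaging.camera_params("wrist")
for n,q,c,o,k in(("wrist",p,(294+205/10,185+212/10),(294,185),10),("scene",P["scene"],(248+194/13.33,195+242/13.33),(248,195),13.33),("side",P["side"],(340+265/16.67,170+343/16.67),(340,170),16.67)):
    C=onz(q,c,.058);print(n,C.round(4))
    for dx in(0,.003,.006):
        d=np.array([dx*.986,-dx*.168,.0086]);e=(proj(q,C+d)[0]-o)*k;print("  out",dx,e.round(0))
E
```

```text
wrist [ 0.5645 -0.1399  0.058 ]
  out 0 [205. 243.]
  out 0.003 [205. 278.]
  out 0.006 [205. 312.]
scene [ 0.5636 -0.1388  0.058 ]
  out 0 [191. 205.]
  out 0.003 [192. 214.]
  out 0.006 [193. 223.]
side [ 0.5589 -0.1404  0.058 ]
  out 0 [268. 296.]
  out 0.003 [252. 289.]
  out 0.006 [236. 283.]
```

Request:
{"fn": "move_arm", "kwargs": {
  "motion": [0.05,0.01,0,0,0,0,1,0.05,0.01,0,0,0,0,1,0.05,0.01,0.08,0,0,0,1,0.05,0.01,0.16,0,0,0,1,0.05,0.01,0.24,0,0,0,1,0.05,0.01,0.32,0,0,0,1,0.05,0.01,0.4,0,0,0,1,0.05,0.01,0.4,0,0,0,1]
}}

```text
time_s: 14.95
tcp_pos: [0.5633, -0.14, 0.1315]
ee_rot: [[-0.986, 0.168, 0.001], [0.168, 0.986, 0.002], [-0.001, 0.002, -1.0]]
wrist_force: [0.4, -0.7, -1.4]
gripper_width: 0.129
```

```bash
python3 - <<'E'
from h import *
s=r.sense();print(s["time_s"],s["tcp_pos"],s["wrist_force"],s["moment"],s["gripper_width"])
p=imaging.camera_params("wrist")
c=imaging.capture("wrist");a=imaging.capture("side");b=imaging.capture("scene")
f=lambda im:np.clip((im/255.)**.45*300,0,255).astype(np.uint8)
cv2.imwrite("pics/w14.png",np.hstack([cv2.resize(f(c[185:225,294:334]),(400,400),interpolation=2),cv2.resize(f(b[195:225,248:278]),(400,400),interpolation=2)]))
cv2.imwrite("pics/w14b.png",cv2.resize(f(a[170:200,340:370]),(400,400),interpolation=2))
E
```

```text
14.95 [ 0.56327875 -0.14004961  0.13152544] [ 0.43872943 -0.73269727 -1.35451905] [0.05754362 0.0258746  0.00255001] 0.12945257561645937
```

View pics/w14.png

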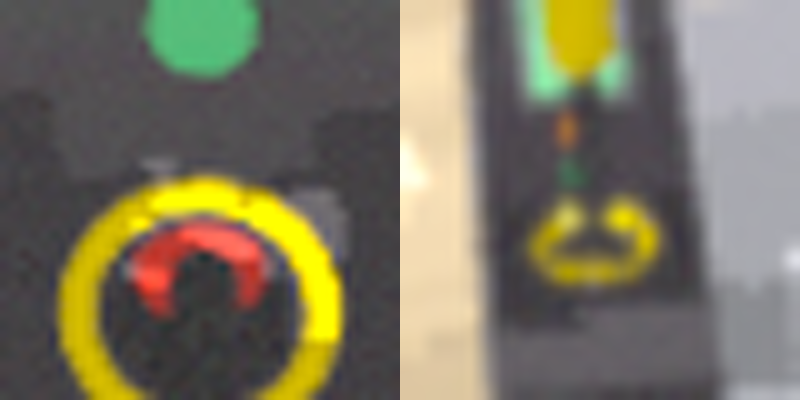

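View pics/w14b.png

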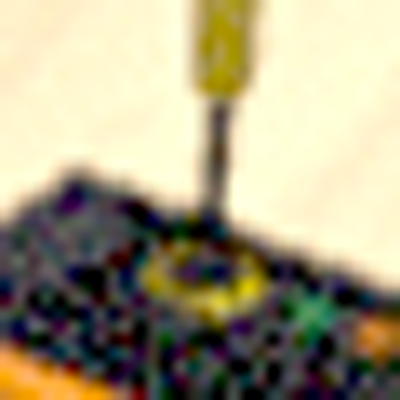

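Request:
{"fn": "move_arm", "kwargs": {
  "motion": [0,0,0.05,0,0,0,1,0,0,0.1,0,0,0,1,0,0,0.14,0,0,0,1,0,0,0.17,0,0,0,1,0,0,0.2,0,0,0,1,0,0,0.2,0,0,0,1,0,0,0.2,0,0,0,1]
}}

```text
time_s: 15.68
tcp_pos: [0.5641, -0.1402, 0.125]
ee_rot: [[-0.986, 0.167, 0.004], [0.167, 0.986, 0.001], [-0.004, 0.002, -1.0]]
wrist_force: [-1.6, 0.4, 4.1]
gripper_width: 0.131
```

Request:
{"fn": "move_arm", "kwargs": {
  "motion": [0,0,0.03,0,0,0,1,0,0,0.06,0,0,0,1,0,0,0.08,0,0,0,1,0,0,0.1,0,0,0,1,0,0,0.1,0,0,0,1,0,0,0.1,0,0,0,1]
}}

```text
time_s: 16.18
tcp_pos: [0.5644, -0.1403, 0.1222]
ee_rot: [[-0.986, 0.167, 0.005], [0.167, 0.986, 0.001], [-0.004, 0.001, -1.0]]
wrist_force: [-1.5, 0.4, 8.5]
gripper_width: 0.131
```

Request:
{"fn": "move_arm", "kwargs": {
  "motion": [0,0,0.04,0,0,0,1,0,0,0.08,0,0,0,1,0,0,0.08,0,0,0,1,0,0,0.08,0,0,0,1,0,0,0.08,0,0,0,1]
}}

```text
time_s: 16.6
tcp_pos: [0.5651, -0.1404, 0.1218]
ee_rot: [[-0.986, 0.166, 0.007], [0.166, 0.986, -0.0], [-0.007, 0.001, -1.0]]
wrist_force: [-4.4, 2.2, 15.6]
gripper_width: 0.131
```

```bash
python3 - <<'E'
from h import *
s=r.sense();print(s["time_s"],s["tcp_pos"],s["wrist_force"],s["moment"],s["gripper_width"])
c=imaging.capture("wrist");a=imaging.capture("side");b=imaging.capture("scene")
f=lambda im:np.clip((im/255.)**.45*300,0,255).astype(np.uint8)
cv2.imwrite("pics/w15.png",np.hstack([cv2.resize(c[150:250,264:364],(390,390),interpolation=2),cv2.resize(b[140:240,230:330],(390,390),interpolation=2)]))
cv2.imwrite("pics/w15b.png",cv2.resize(a[120:280,270:430],(560,560),interpolation=2))
s=r.sense();print(s["wrist_force"])
E
```

```text
16.6 [ 0.56508129 -0.1404354   0.12183095] [-4.41450209  2.18843693 15.64540563] [0.8186939  1.53717706 0.05972602] 0.1312434036137848
[-3.78551094  2.19349782 15.74087743]
```

View pics/w15.png

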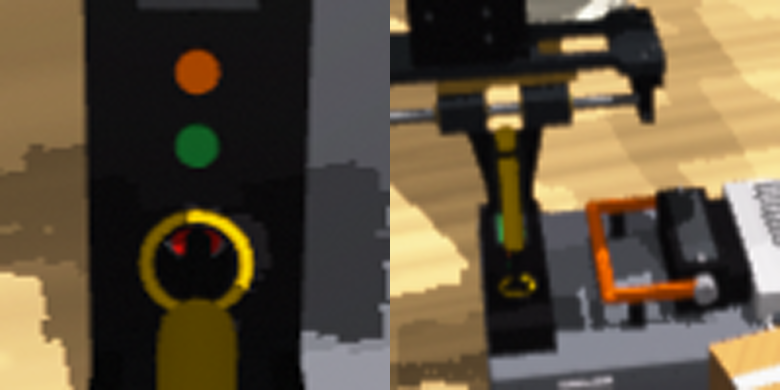

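View pics/w15b.png

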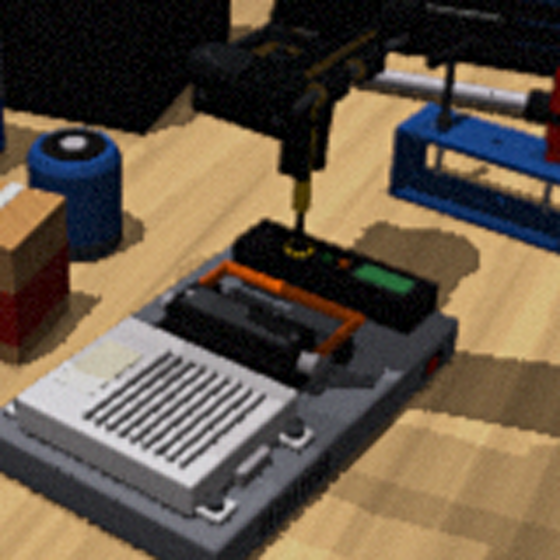

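```bash
python3 - <<'E'
from station import r
print(r.finish_job())
s=r.sense();print(s["time_s"],s["tcp_pos"],s["wrist_force"],s["gripper_width"])
E
```

```text
the job is handed in; nothing more can be done
None
the job is handed in; nothing more can be done
```

I shut the clamp lever first. Then I took the yellow stylus from the stand, reached through the yellow-collared hole and pressed the boot button to its stop. I handed the job in at about 16.8 s with the gripper still holding it down.

**Lever:** The first downward push missed the bar, because the fingers came down in front of it. I repositioned over the bar and pushed it down. It met its rests with the bar top at 65 mm and 11 N. In the last pictures it lies level on the rests.

**Button:** The last checks put the stylus tip at about 40.6 mm, against 41 mm for fully down. The wrist force was about 15.7 N upward, above the 5.4 N spring. The tool had almost stopped moving while the force rose from 8.5 N to 15.6 N, so the button is at its stop.

**Grip:** It measured 0.131, unchanged since the pick-up, with no sign of slipping.

**Not ideal:** There was a sideways force of about 4–5 N at the end, so the stylus probably leans slightly or touches the hole wall. The cameras disagreed by up to 4 mm on where the hole was, so I centred the tip over the button using the wrist picture. I saw nothing else disturbed in the pictures. I got no reading after handing in, so the final one-second hold is unchecked.

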